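Square a flat-edged cover in the gluing nest and clamp it

ROBOT

A 6-joint arm with a two-finger parallel gripper is mounted at the origin on the work surface. World frame = base frame: x ahead of the robot, y to its left, z up, the work surface at z = 0. Lengths are in m, angles in degrees, forces in N, time in s.
With the tool pointing down it reaches from about 0.375 to 0.925 m from the base axis. Payload 5.7 kg.
Tool frame: the origin (TCP) lies midway between the tips of the shut fingers; the grasp point (between the pads) lies env.tcp_to_grasp behind it (env.tcp_to_grasp is the distance from the TCP to the grasp point, in m); z points along the fingers, y is the line along which they close (so a half turn about z gives the same grasp; the last joint's range is limited). The gripper opens to 85 mm and grips with 20 to 120 N. Pads are 22 mm wide; open, the fingers measure 114 mm over their backs; the gripper's body (76 mm by 85 mm) begins 54 mm behind the grasp point. The pads swing forward as they close: fully open they stand 13 mm farther back than shut.
Start: joints at [70.067, 20.558, 86.54, -0, 72.909, -6.595], TCP at [0.138, 0.584, 0.231] pointing down, gripper open.
Joint ranges: [-170.27, 170.27], [-57.76, 135], [12.27, 136.19], [-55.21, 235.2], [11.17, 155.16], [-170.74, 170.74]. Speed limits (degrees/s): [136.94, 136.94, 180, 180, 180, 180].

INTERFACE

Orientations are given as [roll, pitch, yaw] about the fixed x, y, z axes, in that order (R = Rz(yaw) Ry(pitch) Rx(roll)).
In Python, from workcell import env gives the robot as it stands.
- The arm moves only by the tool play_rows, never from a script. Its argument "motion" is a list of rows, each a list of 7 numbers: the shift along the world's x, y, z in cm, then the turn, a rotation vector about the world's x, y, z in rad, then the finger opening in cm, from 0 to 8.54. A call has 1 to 5 rows; each row shifts and turns the commanded pose from where the row before left it; what a row does not reach is not made up. A row lasts 1/8 s, in which the tool goes at most 62.5 mm and 10.7 degrees, less where a joint would pass 70% of its speed; a pose out of reach is approached as far as the arm can. A call is refused whole if a number of a shift passes 6.25 or a number of a turn 0.188, either way. A call with a gripper value outside its range is refused whole. The fingers move at their own pace and stop on an object; "newtons" is the grip in N (left out, the last holds). Time passes only in rows, so rows that do not move let the fingers close. It gives the time, the measured TCP pose, the force, the opening and the grip force at its end, in the units of the state.
- env.sense(): the state, without advancing time (a new reading comes with each control period).
- env.camera(name): name is "side" or "top"; returns the picture (480x640x3 uint8, blue, green, red); there is no depth.
- env.camera_model(name): a dict with "intrinsics" (3x3 intrinsics, pixels), "T" (4x4, takes a point from camera to world coordinates). Camera axes: x right, y down, z forward; pixel columns grow to the right and rows downward; lengths in m; the calibration is good to about 2 mm. A picture is of the moment at which its call begins. camera_model takes no time and is no camera call.
- env.hand_in(): hands the job in; it is judged then, once.
Trained networks look in the newest picture that a camera, given by its name, has taken for a name from the list of things; names that differ only in an ending like _2 or _b are one class to them, and where a whole thing is asked for, a point or a joint stands for the part that bears it (a point fixed in the world has none). Each returns a list of dicts, best first, with "confidence" (0 to 1); they miss things now and then, are a little off and sometimes report something else, mostly with a low value. They report only what shows in the picture. A call takes as long as a camera call. They do not tell look-alikes from the thing itself.
- env.find_in(camera, name): "extent" ([left, top, width, height] in pixels, round what is visible of it).
- env.silhouettes(camera, name): "pixels" (480x640 bool, what is visible of it) and "extent" ([left, top, width, height] in pixels, round what is visible of it).
- env.tip_of(camera, name): "location" ([row, column] in pixels: a listed point, or the origin of a listed thing).
The state is a dict: "time": time; "joints": joint angles; "joint_vel": joint speeds; "joint_torque": joint torques, N m; "position": TCP position; "tool_rot": TCP orientation; "ft_force": force on the tool from outside, world axes, zero at the start; "wrist_torque": the same for the moment, N m; "grip_width": opening from 0.0 (shut) to 1.0 (fully open); "gripper_force": force on a finger pad.
Only numpy, scipy, OpenCV 4.12 (cv2) and the standard library are available. Lean on these libraries where they do the work, as an engineer would, in place of code of your own. Each camera call takes 0.05 s, during which the arm holds its last target. There are 200 camera calls.

TASK

Turn the round cover where it lies in the nest with a fingertip, without lifting it, until its flat edge lies flush against the steel alignment bar along the flat's whole length, and keep it pressed there with a light steady push of about 4 N for a full second so that it beds; only then slide the jaw up until it holds the cover against the bar, and let go. Push gently throughout: 15 N on the cover or its flat bruises the edge. Leave the other parts on the bench alone.

Things in the scene. Friction and masses are not known exactly. Their poses are not given: they have to be found in the camera images.
- nest: the loading nest: a black-anodised plate 136 x 202 x 15 mm fixed to the bench. Origin on the bench under the centre of the seated cover; x along the alignment bar, y towards it, z up. Plate x -68..68, y -134..68 mm, top 15 mm up. A fixed post (20 mm diameter, 9 mm tall) at x 0, y -4 stands in the cover's bore and leaves the cover 6 mm of play all round.
- bar: the alignment bar: ground steel, 112 mm long, 12 mm thick, 16 mm tall, fixed on the nest plate. Origin in the middle of the lower edge of its face towards the cover, which is the nest's y = 42 mm; axes as the nest's, so y < 0 is the cover's side. Rigid.
- cover: the loose, smooth aluminium cover, about 0.2 kg (sliding friction about 0.15): a disc 96 mm in diameter, 10 mm thick, with a 32 mm bore, on the nest plate, one edge cut flat 42 mm from the centre (flat 46 mm long). Origin: centre of the underside; y points at the flat's middle, x along it. Seated, its axes are the nest's. Starts turned from that by 0.9 to 5.4 rad, a few mm off the bar.
- outlet (a point): the cover's cable outlet: an upright aluminium stub 16 mm in diameter on the disc, its axis 30 mm from the disc's centre towards the flat (cover x 0, y 30 mm). This point lies on its axis, 8 mm above the disc's upper face; the stub's top is 16 mm above that face (41 mm above the bench). A push on its side turns the cover.
- flat_a (a point): a point on the cover's flat, 20 mm from its middle (cover x -20, y 42 mm), 5 mm above the underside
- flat_b (a point): the other such point on the flat (cover x +20, y 42 mm)
- jaw (a joint): travel (m) of the clamp jaw towards the bar: a grey steel block on the plate, on the side away from the bar, 56 mm wide, 28 mm deep, 14 mm tall, with an upright thumb tab at its rear, 44 mm wide, 8 mm thick, its top 42 mm above the plate. Starts at 0 to 0.012, meets the rim of the seated cover at 0.040, could go to 0.055. Slides stiffly (2 N) along the nest's y and stays put.
- jaw_face (a point): middle of the jaw's face towards the cover, 5 mm above the plate; at the nest's y = -88 mm when the joint reads 0
- jaw_tab (a point): middle of the rear face of the jaw's thumb tab (28 mm behind the jaw's face), 28 mm above the plate: push here towards the bar
- coupling1: a turned steel coupling, 26 mm diameter, 34 mm tall, standing on the bench; origin at the centre of its underside; a bystander, beside the nest
- coupling2: a turned steel coupling, 26 mm diameter, 34 mm tall, standing on the bench; origin at the centre of its underside; a bystander, beside the nest on the other side
- coupling3: a turned steel coupling, 26 mm diameter, 34 mm tall, standing on the bench; origin at the centre of its underside; a bystander
- coupling4: a turned steel coupling, 26 mm diameter, 34 mm tall, standing on the bench; origin at the centre of its underside; a bystander
- bottle: a small white bottle, 42 mm diameter, 85 mm tall, standing; origin at the centre of its underside; a bystander
- spacer: a steel spacer ring, 70 mm outside diameter, 12 mm high, lying; a bystander
- hexkey: a hex key 110 mm long, lying; a bystander
Mind the look-alikes: they are no part of the job. There is more than one size of the cover; the one meant has the size given above.

How it is judged:
By the outcome, as a careful person would: the job done as asked, in the order asked, and still so for the second after the job is handed in, with the robot touching nothing.
It also fails if it takes over 72 s, if anything falls off the work surface, if the arm or the gripper's body presses on something with over 40 N, if the wrist force passes 120 N, or if a joint passes its speed limit or range.

## Working session

There is one attempt and no reset: what is moved stays moved. The work goes in short steps, Python scripts to look and compute and a tool call to move; the robot and the scene stay as the last step left them, time stands still between calls to the robot, and variables do not carry over. Pictures are saved under pics/ and viewed, at most 10 in all, crops included, and the job is handed in when it is done.

Besides the shell and the picture viewer there is one more tool, called after "Call:" in YAML: its name, and indented under it one key for each argument. play_rows: Moves the arm, as the interface text tells. Its arguments: {"type":"object","properties":{"motion":{"type":"array"},"newtons":{"type":"number"}},"required":["motion"]}

```bash
ls; mkdir -p pics; python3 - <<'E'
from workcell import env
import cv2
s=env.sense();print(s,env.tcp_to_grasp)
for c in("top","side"):
    cv2.imwrite(f"pics/{c}0.png",env.camera(c));m=env.camera_model(c);print(c,m["intrinsics"],m["T"])
    for n in("nest","bar","cover","outlet","flat_a","jaw_face","jaw_tab","spacer","coupling1","bottle"):
        print(n,[(round(d["confidence"],2),[round(float(x)) for x in d["location"]]) for d in env.tip_of(c,n)])
E
```

```text
pics
{'time': 0.0, 'joints': array([ 7.00669901e+01,  2.05994829e+01,  8.66007349e+01,  1.45233445e-03,
        7.29089725e+01, -6.59491801e+00]), 'joint_vel': array([ 0.0787629 , -0.00949672, -0.12788488, -0.04511534,  0.02421854,
        0.02955689]), 'joint_torque': array([ 1.96097921e-03, -5.27626812e+01, -2.78623027e+01, -8.95593189e-05,
        1.27650544e-02,  4.42050450e-06]), 'position': array([0.13817789, 0.58315214, 0.23042591]), 'tool_rot': array([-1.79891692e+02, -1.39185966e-02,  1.66661467e+02]), 'ft_force': array([ 0.49872615, -0.82852082,  0.02573741]), 'wrist_torque': array([ 0.06011549,  0.06056474, -0.01342478]), 'gripper_force': 0.0, 'grip_width': 1.001982472623841} 0.0187
top [[477.14028547   0.         327.64805955]
 [  0.         477.14028547 238.60303496]
 [  0.           0.           1.        ]] [[ 1.53087503e-02 -9.84295112e-01  1.75865784e-01  3.58904947e-01]
 [-9.99881149e-01 -1.53910342e-02  8.96200983e-04  6.65792231e-02]
 [ 1.82463004e-03 -1.75858602e-01 -9.84413746e-01  1.20627439e+00]
 [ 0.00000000e+00  0.00000000e+00  0.00000000e+00  1.00000000e+00
[... 776 characters left out ...]
9 -0.51273245  0.85534726 -0.99400065]
 [-0.00376587 -0.85755346 -0.51438106  0.6919796 ]
 [ 0.          0.          0.          1.        ]]
nest [(0.86, [277, 320]), (0.23, [282, 343])]
bar [(0.77, [258, 317])]
cover [(0.96, [286, 429]), (0.59, [269, 322]), (0.31, [258, 316])]
outlet [(0.93, [276, 410]), (0.87, [264, 337]), (0.84, [226, 324])]
flat_a [(0.95, [267, 344]), (0.87, [274, 400]), (0.85, [235, 329]), (0.81, [288, 403]), (0.8, [278, 344]), (0.62, [230, 319])]
jaw_face [(0.81, [287, 339])]
jaw_tab [(0.97, [283, 341]), (0.16, [260, 359])]
spacer [(0.91, [368, 461])]
coupling1 [(0.62, [258, 358]), (0.58, [394, 240]), (0.55, [292, 277]), (0.48, [212, 323])]
bottle [(0.92, [204, 247])]
```

```bash
python3 - <<'E'
import cv2,numpy as np
a=cv2.imread("pics/top0.png")[110:350,170:490];cv2.imwrite("pics/c1.png",cv2.resize(a,None,fx=2.5,fy=2.5,interpolation=2))
a=cv2.imread("pics/side0.png")[170:410,190:510];cv2.imwrite("pics/c2.png",cv2.resize(a,None,fx=2.5,fy=2.5,interpolation=2))
E
```

```text
(no output)
```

View pics/c1.png

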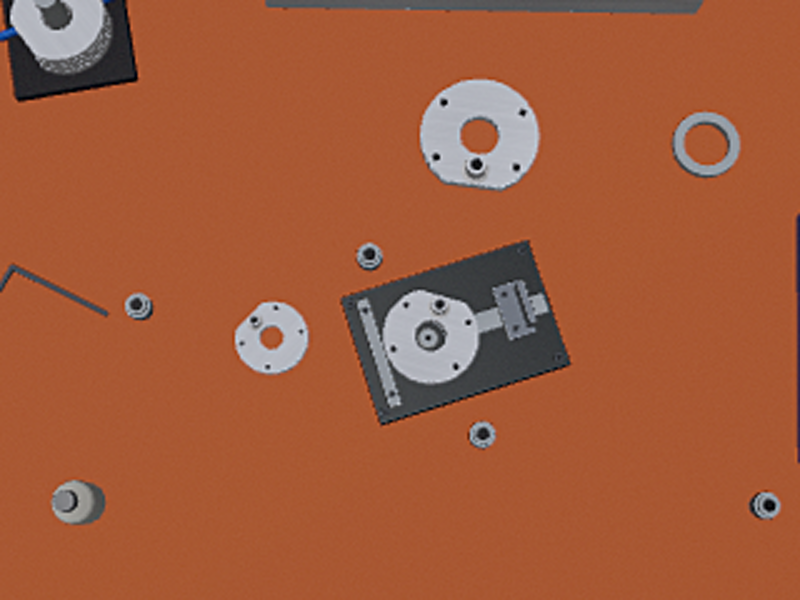

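View pics/c2.png

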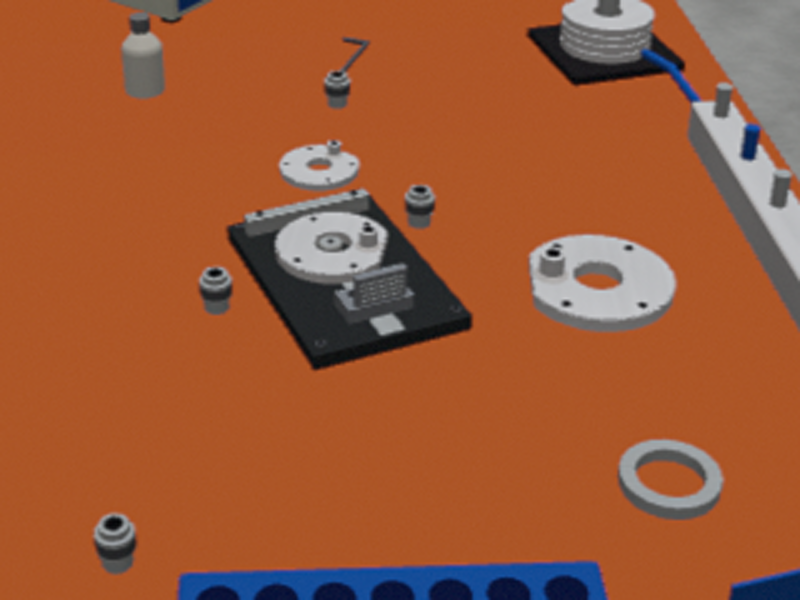

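The covers seen in the top view are the large one at (362,164), the small one at (278,245) and the one on the black nest plate with the post in its bore at (342,245). The one in the nest is the target, and its stub is at about (346,234). The bar is left of it at about (322,250) and the jaw right of it at (377,235). Next I fit the poses.

```bash
cat > h.py <<'E'
from workcell import env
import cv2,numpy as np
from scipy.optimize import minimize
M={c:env.camera_model(c) for c in("top","side")}
def proj(c,P):
    T=np.linalg.inv(M[c]["T"]);q=(T[:3,:3]@np.atleast_2d(P).T+T[:3,3:]);q=M[c]["intrinsics"]@q
    return (q[:2]/q[2]).T
def atz(c,px,z):  # px=(col,row)
    T=M[c]["T"];d=T[:3,:3]@np.linalg.solve(M[c]["intrinsics"],[px[0],px[1],1]);o=T[:3,3]
    return o+d*(z-o[2])/d[2]
def nest(p,P):
    P=np.atleast_2d(P);c,s=np.cos(p[2]),np.sin(p[2])
    return np.c_[p[0]+c*P[:,0]-s*P[:,1],p[1]+s*P[:,0]+c*P[:,1],P[:,2]]
def hullmask(pts,S=4):
    h=cv2.convexHull(((pts+.5)*S).astype(np.float32)).astype(np.int32)
    m=np.zeros((480*S,640*S),np.uint8);cv2.fillConvexPoly(m,h,255)
    return cv2.resize(m,(640,480),interpolation=cv2.INTER_AREA)/255.
def fill(m):
    cs,_=cv2.findContours(m.astype(np.uint8),0,2);c=max(cs,key=cv2.contourArea)
    o=np.zeros(m.shape,np.uint8);cv2.fillConvexPoly(o,cv2.convexHull(c),1);return o.astype(float)
def fit(model,masks,x0,st):
    f=lambda x:sum(np.abs(cv2.GaussianBlur(hullmask(proj(c,model(x)))-masks[c],(5,5),1.)).sum() for c in masks)
    r=minimize(f,x0,method="Nelder-Mead",options=dict(initial_simplex=np.array([x0]+[np.array(x0)+st[i]*np.eye(len(x0))[i] for i in range(len(x0))]),xatol=1e-4,fatol=.05))
    return r.x,r.fun
box=lambda x0,x1,y0,y1,z0,z1:np.array([[x,y,z] for x in(x0,x1) for y in(y0,y1) for z in(z0,z1)])
PL=box(-.068,.068,-.134,.068,0,.015)
a=np.linspace(-np.pi,np.pi,145);d=np.c_[.048*np.cos(a),np.minimum(.042,.048*np.sin(a))]
COV=np.vstack([np.c_[d,np.full(145,.015)],np.c_[d,np.full(145,.025)]])
def sil(c,name,near):
    L=env.silhouettes(c,name);b=None
    for s in L:
        e=s["extent"];q=np.hypot(e[0]+e[2]/2-near[0],e[1]+e[3]/2-near[1])
        if b is None or q<b[0]: b=(q,s)
    return b[1]
E
python3 - <<'E'
from h import *
mk={}
for c in M:
    env.camera(c); s=env.silhouettes(c,"nest");print(c,[(q["extent"],q["confidence"]) for q in s])
    mk[c]=fill(s[0]["pixels"])
p0=[*atz("top",(342,245),.02)[:2],np.deg2rad(15)];print(p0)
for sel in (["top"],["side"],["top","side"]):
    p,f=fit(lambda x:nest(x,PL),{c:mk[c] for c in sel},p0,[.01,.01,.1]);print(sel,p,np.rad2deg(p[2]),f)
np.save("nest.npy",p)
ck={}
for c in M:
    s=sil(c,"cover",proj(c,nest(p,[0,0,.02]))[0]);print(s["extent"]);ck[c]=s["pixels"].astype(float)
    for n in("outlet","jaw_tab","jaw_face","bar","flat_a","coupling1"):
        for q in env.tip_of(c,n):
            z=dict(outlet=.033,jaw_tab=.043,jaw_face=.02,bar=.015,flat_a=.02,coupling1=0)[n]
            w=atz(c,q["location"][::-1],z);d=w[:2]-p[:2];cc,ss=np.cos(p[2]),np.sin(p[2])
            l=np.array([cc*d[0]+ss*d[1],-ss*d[0]+cc*d[1]])*1e3
            if np.hypot(*l)<170: print(c,n,round(q["confidence"],2),"nest mm",l.round(1),w.round(3))
cm=lambda x:nest(p,nest([x[0],x[1],x[2]],COV))
for t in (1.5,2.,2.5,3.,3.5,4.,4.5):
  for sel in (["top"],):
    x,f=fit(cm,{c:ck[c] for c in sel},[0,0,t],[.004,.004,.2]);print(t,x.round(4),round(f,1))
E
```

```text
top [([304.0, 202.9, 92.2, 79.4], 0.92)]
side [([280.2, 251.3, 100.1, 64.9], 0.89)]
[np.float64(0.5550269702908794), np.float64(0.0312504937860376), np.float64(0.2617993877991494)]
['top'] [0.55238572 0.04068658 0.32431868] 18.582091462228007 261.6400560416777
['side'] [0.55113038 0.03802066 0.32157626] 18.42496269646819 161.9524429544211
['top', 'side'] [0.55167255 0.03873486 0.32292564] 18.50227646365611 481.9139171626215
[320.2, 229.0, 43.0, 36.0]
top outlet 0.96 nest mm [ 70.4 153.6] [0.57  0.207 0.033]
top outlet 0.74 nest mm [ 24.  -22.9] [0.582 0.025 0.033]
top jaw_tab 0.52 nest mm [   3.3 -105.9] [ 0.588 -0.061  0.043]
top jaw_face 0.57 nest mm [  0.7 -78. ] [ 0.577 -0.035  0.02 ]
top jaw_face 0.28 nest mm [ 26.4 -43.9] [0.591 0.006 0.02 ]
top bar 0.8 nest mm [-5.2 37.6] [0.535 0.073 0.015]
top flat_a 0.91 nest mm [149.  -71.8] [0.716 0.018 0.02 ]
top flat_a 0.74 nest mm [ 24.8 -46.3] [0.59  0.003 0.02 ]
top flat_a 0.69 nest mm [ 84.7 145.9] [0.586 0.204 0.02 ]
top flat_a 0.55 nest mm [ 45.9 -24.1] [0.603 0.03  0.02 ]
top coupling1 0.5 nest mm [-107.5  -23.7] [ 0.457 -0.018  
[... 864 characters left out ...]
02 ]
side flat_a 0.61 nest mm [50.4 -7.8] [0.602 0.047 0.02 ]
side flat_a 0.59 nest mm [ 21.  -55.1] [ 0.589 -0.007  0.02 ]
side flat_a 0.56 nest mm [ 56.1 147.8] [0.558 0.197 0.02 ]
side coupling1 0.73 nest mm [106.2  36.6] [0.641 0.107 0.   ]
side coupling1 0.68 nest mm [ 14.9 -67.9] [ 0.587 -0.021  0.   ]
side coupling1 0.65 nest mm [-108.   -25.9] [ 0.457 -0.02   0.   ]
1.5 [ 4.0000e-04 -7.9000e-03  1.6516e+00] 200.2
2.0 [ 7.0000e-04 -7.6000e-03  1.5325e+00] 200.0
2.5 [ 1.9000e-03 -9.5000e-03  2.6838e+00] 221.5
3.0 [ 0.0041 -0.0098  3.2545] 216.0
3.5 [ 3.1000e-03 -9.0000e-03  3.9111e+00] 186.1
4.0 [ 2.3000e-03 -8.7000e-03  4.1542e+00] 185.1
4.5 [ 4.4000e-03 -9.4000e-03  4.6146e+00] 195.3
```

```bash
python3 - <<'E'
from h import *
p=np.load("nest.npy");th=4.2
o=[]
BAR=box(-.056,.056,.042,.054,.015,.031);JAW=box(-.028,.028,-.108,-.080,.015,.029)
circ=np.c_[.008*np.cos(a),.008*np.sin(a)+.030,np.full(145,.041)]
for c,(r,k) in dict(top=(195,295),side=(240,270)).items():
    im=cv2.imread(f"pics/{c}0.png")[r:r+95,k:k+125];im=cv2.resize(im,None,fx=6.2,fy=3.1*2,interpolation=2)[:,:]
    g=lambda P:((proj(c,nest(p,P))-[k,r]+.5)*6.2-.5).astype(np.int32)
    for P in (PL,BAR,JAW): cv2.polylines(im,[cv2.convexHull(g(P).astype(np.int32))],True,(0,255,255),1)
    cv2.polylines(im,[g(nest([.002,-.006,th],COV[145:]))],True,(0,255,0),1)
    cv2.polylines(im,[g(nest([.002,-.006,th],circ))],True,(0,0,255),1)
    cv2.imwrite(f"pics/ov_{c}.png",im)
E
```

```text
(no output)
```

View pics/ov_top.png

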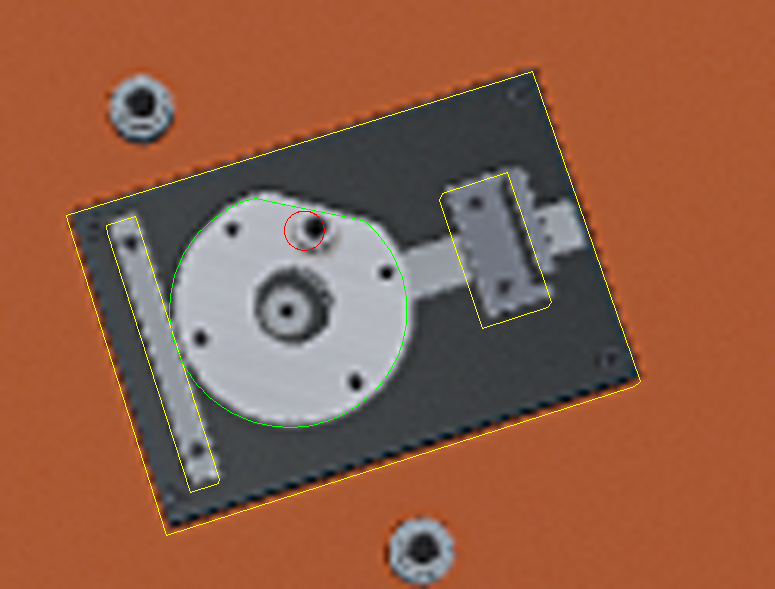

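View pics/ov_side.png

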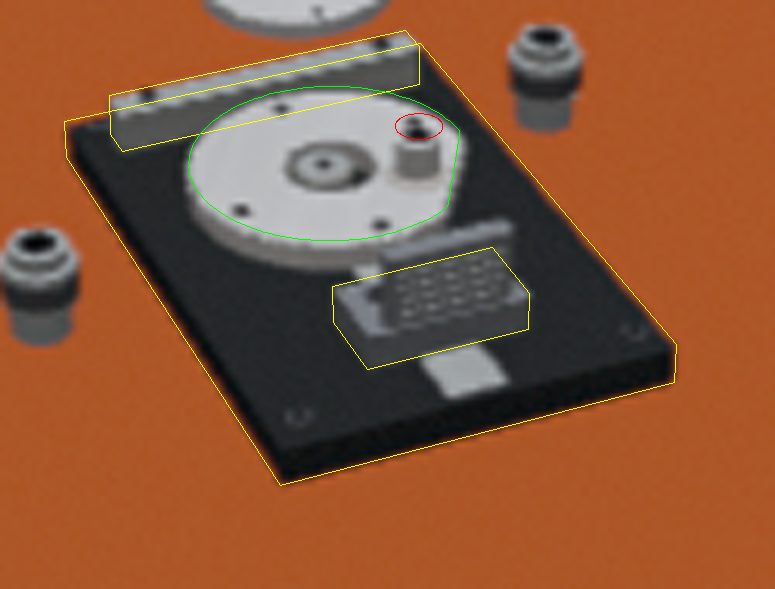

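The overlays match to about 1 mm. The stub sits at nest (28,-24) mm and has to turn about 118° CCW. I'll move over in the free space between the stub and the jaw, fingers shut and tool x along nest +y.

Call:
play_rows:
  motion:
    - [3.06,-3.92,0,0,0,-0.0677,0]
    - [3.06,-3.92,0,0,0,-0.0677,0]
    - [3.06,-3.92,0,0,0,-0.0677,0]
    - [3.06,-3.92,0,0,0,-0.0677,0]
    - [3.06,-3.92,0,0,0,-0.0677,0]

```text
time: 2.62
position: [0.2923, 0.3866, 0.2315]
tool_rot: [180.0, 0.0, 147.2]
ft_force: [1.1, 0.5, 0.4]
grip_width: -0.003
gripper_force: 0.0
```

Call:
play_rows:
  motion:
    - [3.06,-3.92,0,0,0,-0.0677,0]
    - [3.06,-3.92,0,0,0,-0.0677,0]
    - [3.06,-3.92,0,0,0,-0.0677,0]
    - [3.06,-3.92,0,0,0,-0.0677,0]
    - [3.06,-3.92,0,0,0,-0.0677,0]

```text
time: 3.25
position: [0.4454, 0.1905, 0.2315]
tool_rot: [180.0, 0.0, 127.7]
ft_force: [0.0, -0.0, -0.6]
grip_width: 0.002
gripper_force: 0.0
```

Call:
play_rows:
  motion:
    - [3.06,-3.92,0,0,0,-0.0677,0]
    - [3.06,-3.92,0,0,0,-0.0677,0]
    - [3.06,-3.92,0,0,0,-0.0677,0]
    - [3.06,-3.92,0,0,0,-0.0677,0]
    - [3.06,-3.92,0,0,0,-0.0677,0]

```text
time: 3.88
position: [0.5984, -0.0057, 0.2313]
tool_rot: [180.0, -0.0, 108.3]
ft_force: [0.4, 0.8, 0.3]
grip_width: 0.001
gripper_force: 0.0
```

Call:
play_rows:
  motion:
    - [0,0,-4,0,0,0,0]
    - [0,0,-4,0,0,0,0]
    - [0,0,-4,0,0,0,0]
    - [0,0,0,0,0,0,0]
    - [0,0,0,0,0,0,0]

```text
time: 4.5
position: [0.5984, -0.0043, 0.1125]
tool_rot: [179.9, 0.0, 108.5]
ft_force: [-0.4, -0.2, 0.7]
grip_width: 0.001
gripper_force: 0.0
```

Call:
play_rows:
  motion:
    - [0,0,-3,0,0,0,0]
    - [0,0,-3,0,0,0,0]
    - [0,0,-1.5,0,0,0,0]
    - [0,0,-0.6,0,0,0,0]
    - [0,0,0,0,0,0,0]

```text
time: 5.12
position: [0.5981, -0.0043, 0.031]
tool_rot: [179.9, 0.0, 108.5]
ft_force: [-0.3, 0.3, -0.4]
grip_width: -0.0
gripper_force: 0.0
```

```bash
cat > look.py <<'E'
from h import *
import sys
n=sys.argv[1];p=np.load("nest.npy");p[0]+=.001
s=env.sense();d=s["position"][:2]-p[:2];c,q=np.cos(p[2]),np.sin(p[2]);f=s["ft_force"]
print("TCP nest mm",np.round([1e3*(c*d[0]+q*d[1]),1e3*(-q*d[0]+c*d[1]),1e3*s["position"][2]],1),"F nest",np.round([c*f[0]+q*f[1],-q*f[0]+c*f[1],f[2]],2),s["time"])
im=[cv2.resize(env.camera(k)[r:r+95,x:x+65*1+60],None,fx=6.2,fy=6.2,interpolation=2) for k,r,x in(("top",195,295),("side",230,270))]
cv2.imwrite(f"pics/{n}.png",cv2.resize(np.hstack(im),None,fx=.51,fy=.51,interpolation=3))
E
python3 look.py L1
```

```text
TCP nest mm [ 29.5 -55.2  31. ] F nest [-0.19  0.38 -0.41] 5.125
```

View pics/L1.png

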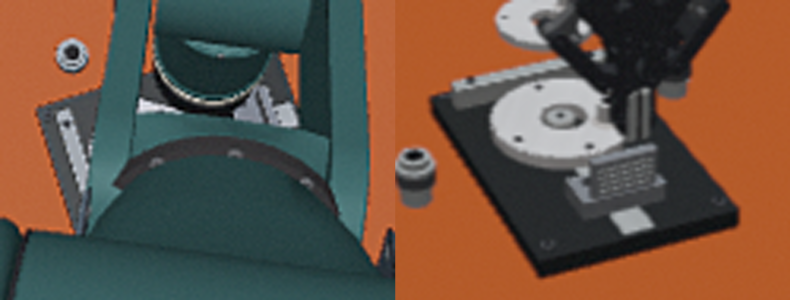

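The side view shows the shut fingertip just behind the stub at (610,115) with clear space around it. Now pushing towards nest +y.

Call:
play_rows:
  motion:
    - [-0.06,0.22,-0.1,0,0,0,0]
    - [-0.06,0.22,-0.1,0,0,0,0]
    - [-0.06,0.22,0,0,0,0,0]
    - [-0.06,0.21,0,0,0,0,0]
    - [-0.06,0.21,0,0,0,0,0]

```text
time: 5.85
position: [0.5944, 0.0068, 0.0283]
tool_rot: [-180.0, 0.0, 108.5]
ft_force: [-0.3, -1.4, 1.1]
grip_width: 0.004
gripper_force: 0.1
```

Call:
play_rows:
  motion:
    - [-0.05,0.17,0,0,0,0,0]
    - [-0.05,0.17,0,0,0,0,0]
    - [-0.05,0.17,0,0,0,0,0]
    - [-0.05,0.17,0,0,0,0,0]
    - [-0.05,0.17,0,0,0,0,0]

```text
time: 6.48
position: [0.5919, 0.0152, 0.0283]
tool_rot: [-180.0, -0.0, 108.5]
ft_force: [0.6, -0.8, -0.1]
grip_width: 0.001
gripper_force: 0.3
```

Call:
play_rows:
  motion:
    - [-0.05,0.17,0,0,0,0,0]
    - [-0.05,0.17,0,0,0,0,0]
    - [-0.05,0.17,0,0,0,0,0]
    - [-0.05,0.17,0,0,0,0,0]
    - [-0.05,0.17,0,0,0,0,0]

```text
time: 7.1
position: [0.5894, 0.0237, 0.0283]
tool_rot: [-180.0, -0.0, 108.5]
ft_force: [0.5, -0.2, 1.1]
grip_width: -0.001
gripper_force: 0.2
```

```bash
python3 look.py L2
```

```text
TCP nest mm [ 30.  -25.9  28.3] F nest [ 0.42 -0.39  1.07] 7.1
```

View pics/L2.png

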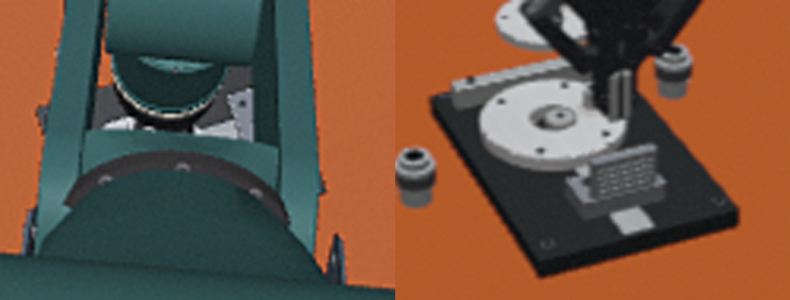

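The stub (at about (598,95) in the view) is turning ahead of the finger. Continuing along the arc.

Call:
play_rows:
  motion:
    - [-0.067,0.136,0,0,0,0,0]
    - [-0.067,0.136,0,0,0,0,0]
    - [-0.067,0.136,0,0,0,0,0]
    - [-0.067,0.136,0,0,0,0,0]
    - [-0.067,0.136,0,0,0,0,0]

```text
time: 7.82
position: [0.586, 0.0305, 0.0283]
tool_rot: [-180.0, 0.0, 108.5]
ft_force: [0.3, -1.6, 0.4]
grip_width: 0.001
gripper_force: 0.2
```

Call:
play_rows:
  motion:
    - [-0.067,0.136,0,0,0,0,0]
    - [-0.067,0.136,0,0,0,0,0]
    - [-0.067,0.136,0,0,0,0,0]
    - [-0.067,0.136,0,0,0,0,0]
    - [-0.067,0.136,0,0,0,0,0]

```text
time: 8.45
position: [0.5827, 0.0373, 0.0283]
tool_rot: [-180.0, 0.0, 108.5]
ft_force: [0.9, -0.1, 0.5]
grip_width: 0.001
gripper_force: 0.2
```

Call:
play_rows:
  motion:
    - [-0.153,0.08,0,0,0,0,0]
    - [-0.153,0.08,0,0,0,0,0]
    - [-0.153,0.08,0,0,0,0,0]
    - [-0.153,0.08,0,0,0,0,0]
    - [-0.153,0.08,0,0,0,0,0]

```text
time: 9.07
position: [0.575, 0.0412, 0.0283]
tool_rot: [-180.0, -0.0, 108.5]
ft_force: [0.1, -0.4, 0.7]
grip_width: 0.001
gripper_force: 0.2
```

```bash
python3 look.py L3
```

```text
TCP nest mm [21.9 -4.7 28.3] F nest [-0.06 -0.4   0.66] 9.075
```

View pics/L3.png

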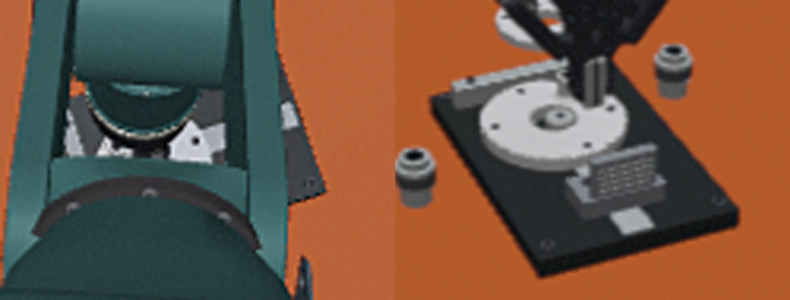

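Call:
play_rows:
  motion:
    - [-0.137,0.016,0,0,0,0,0]
    - [-0.137,0.016,0,0,0,0,0]
    - [-0.137,0.016,0,0,0,0,0]
    - [-0.137,0.016,0,0,0,0,0]

```text
time: 9.68
position: [0.5695, 0.0418, 0.0283]
tool_rot: [-180.0, 0.0, 108.5]
ft_force: [1.2, -0.6, -0.5]
grip_width: -0.001
gripper_force: 0.3
```

Call:
play_rows:
  motion:
    - [-0.137,0.016,0,0,0,0,0]
    - [-0.137,0.016,0,0,0,0,0]
    - [-0.137,0.016,0,0,0,0,0]
    - [-0.137,0.016,0,0,0,0,0]

```text
time: 10.18
position: [0.5641, 0.0424, 0.0283]
tool_rot: [-180.0, 0.0, 108.5]
ft_force: [0.4, -0.8, -0.6]
grip_width: -0.0
gripper_force: 0.3
```

Call:
play_rows:
  motion:
    - [-0.138,0.007,0,0,0,0,0]
    - [-0.138,0.007,0,0,0,0,0]
    - [-0.138,0.007,0,0,0,0,0]
    - [-0.138,0.007,0,0,0,0,0]
    - [-0.138,0.007,0,0,0,0,0]

```text
time: 10.8
position: [0.5571, 0.0428, 0.0283]
tool_rot: [-180.0, -0.0, 108.5]
ft_force: [0.2, -0.6, -0.4]
grip_width: -0.002
gripper_force: 0.3
```

```bash
python3 look.py L4
```

```text
TCP nest mm [ 5.5  2.5 28.3] F nest [ 0.03 -0.66 -0.42] 10.8
```

View pics/L4.png

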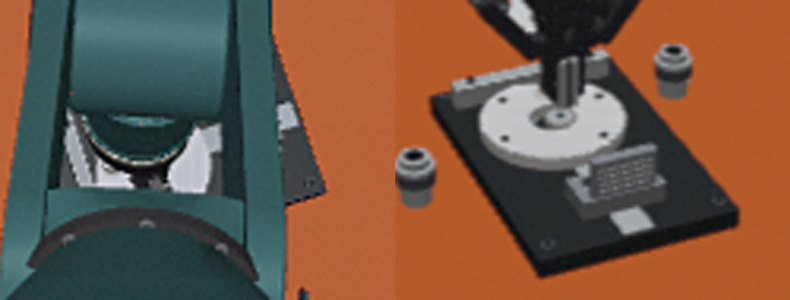

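Call:
play_rows:
  motion:
    - [-0.07,0.05,0,0,0,0,0]
    - [-0.07,0.05,0,0,0,0,0]
    - [-0.07,0.05,0,0,0,0,0]
    - [-0.07,0.05,0,0,0,0,0]
    - [-0.07,0.05,0,0,0,0,0]

```text
time: 11.52
position: [0.5536, 0.0454, 0.0282]
tool_rot: [-180.0, -0.0, 108.5]
ft_force: [0.3, -0.0, -0.8]
grip_width: 0.003
gripper_force: 0.3
```

```bash
cat > f.py <<'E'
from h import *
p=np.load("nest.npy");p[0]+=.001
s=env.sense();d=s["position"][:2]-p[:2];c,q=np.cos(p[2]),np.sin(p[2]);f=s["ft_force"];t=s["wrist_torque"]
print("TCP",np.round([1e3*(c*d[0]+q*d[1]),1e3*(-q*d[0]+c*d[1]),1e3*s["position"][2]],1),"F",np.round([c*f[0]+q*f[1],-q*f[0]+c*f[1],f[2]],2),t,s["time"])
for n in("outlet",):
    env.camera("side")
    for r in env.tip_of("side",n):
        w=atz("side",r["location"][::-1],.033)[:2]-p[:2];w=1e3*np.array([c*w[0]+q*w[1],-q*w[0]+c*w[1]])
        if np.hypot(*w)<60: print(n,r["confidence"],w)
E
python3 f.py
```

```text
TCP [ 3.   6.  28.2] F [ 0.27 -0.12 -0.82] [-0.13658181 -0.04893158 -0.03251642] 11.525
outlet 0.96 [ 3.48208686 34.23008246]
outlet 0.66 [-23.6669015   26.03758698]
```

Call:
play_rows:
  motion:
    - [-0.066,0.041,0,0,0,0,0]
    - [-0.066,0.041,0,0,0,0,0]
    - [-0.066,0.041,0,0,0,0,0]
    - [-0.066,0.041,0,0,0,0,0]
    - [-0.066,0.041,0,0,0,0,0]

```text
time: 12.25
position: [0.5503, 0.0474, 0.0283]
tool_rot: [-180.0, -0.0, 108.5]
ft_force: [0.1, 0.2, 0.4]
grip_width: -0.004
gripper_force: 0.3
```

Call:
play_rows:
  motion:
    - [-0.01,0.03,0,0,0,0,0]
    - [-0.01,0.03,0,0,0,0,0]
    - [-0.01,0.03,0,0,0,0,0]

```text
time: 12.62
position: [0.5502, 0.048, 0.0283]
tool_rot: [-180.0, 0.0, 108.5]
ft_force: [0.3, -3.1, -1.0]
grip_width: 0.001
gripper_force: 1.6
```

```bash
python3 f.py
```

```text
TCP [ 0.6  9.5 28.3] F [-0.65 -3.   -1.02] [-0.53495478 -0.09723975  0.01014273] 12.625
outlet 0.93 [-2.16352007 29.99294327]
```

Call:
play_rows:
  motion:
    - [0,0,0,0,0,0,0]
    - [0,0,0,0,0,0,0]

```text
time: 12.98
position: [0.5503, 0.048, 0.0283]
tool_rot: [180.0, 0.0, 108.5]
ft_force: [0.4, -4.6, -0.6]
grip_width: -0.001
gripper_force: 2.0
```

Call:
play_rows:
  motion:
    - [-0.003,0.01,0,0,0,0,0]
    - [0,0,0,0,0,0,0]

```text
time: 13.22
position: [0.5503, 0.0481, 0.0283]
tool_rot: [180.0, 0.0, 108.5]
ft_force: [0.1, -5.3, 0.3]
grip_width: 0.0
gripper_force: 2.5
```

```bash
python3 look.py L5; python3 - <<'E'
from h import *
for c,r,k in(("side",245,295),("top",215,310)):
    im=env.camera(c)[r:r+60,k:k+70];cv2.imwrite(f"pics/z_{c}.png",cv2.resize(im,None,fx=8,fy=8,interpolation=2))
p=np.load("nest.npy");p[0]+=.001
print(proj("side",nest(p,[[-.02,.042,.025],[.02,.042,.025]])))
E
```

```text
TCP nest mm [ 0.7  9.7 28.3] F nest [-1.56 -5.09  0.27] 13.225
[[305.38001936 256.56500245]
 [322.5307784  252.73919189]]
```

View pics/z_side.png

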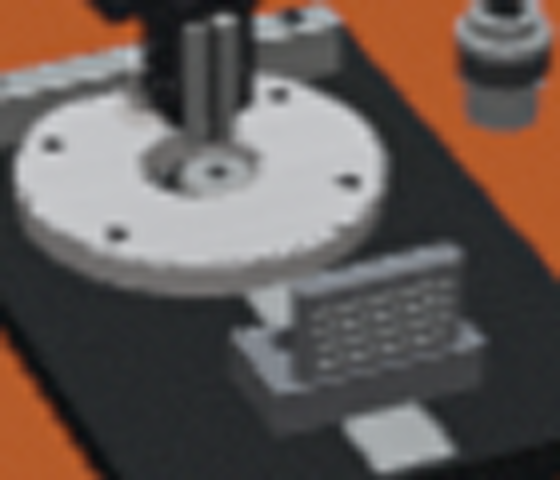

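```bash
python3 - <<'E'
from h import *
p=np.load("nest.npy");p[0]+=.001
c,q=np.cos(p[2]),np.sin(p[2])
def loc(cam,px):
    w=atz(cam,px,.025)[:2]-p[:2];return 1e3*np.array([c*w[0]+q*w[1],-q*w[0]+c*w[1]])
now=[loc("side",(x/8+295-.5,y/8+245-.5)) for x,y in((52,145),(117,233),(348,180),(278,95))]
old=[loc("top",(x/6.2+295-.5,y/6.2+195-.5)) for x,y in((232,229),(387,272),(356,382),(200,338))]
for L in(now,old):
    L=np.array(L);m=L.mean(0);print(L.round(1).tolist(),m,np.hypot(*(L-m).T),np.rad2deg(np.arctan2(*(L-m).T[::-1])))
s=np.array(atz("top",(313/6.2+295-.5,228/6.2+195-.5),.041))[:2]-p[:2];print(c*s[0]+q*s[1],-q*s[0]+c*s[1])
E
```

```text
[[-37.3, 23.1], [-36.8, -22.7], [28.0, -23.2], [27.6, 22.5]] [-4.61317558 -0.07704703] [40.0139569  39.31873636 39.94192526 39.35492082] [ 144.67114947 -144.82115343  -35.34725814   35.08621905]
[[39.8, 6.1], [3.8, -48.4], [-35.2, -22.4], [1.0, 32.1]] [ 2.36452365 -8.15177864] [40.05714408 40.29099701 40.13317328 40.27002167] [  20.87109241  -87.89280354 -159.19753741   91.9828097 ]
0.02744381784520748 -0.023878568959602255
```

View pics/z_top.png

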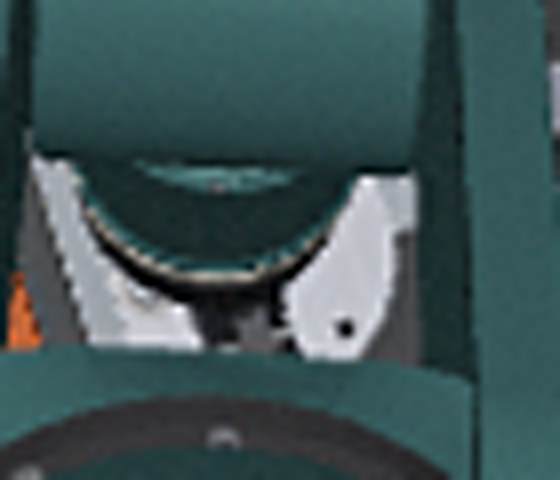

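The holes put the cover centre at nest (-4.6,-0.1) and the flat at 89.9°, so it is aligned. It is off to one side, though, probably touching the post. I'll nudge the stub a few mm in +x to free it, then do the press.

Call:
play_rows:
  motion:
    - [0.095,-0.284,0,0,0,0,0]
    - [-0.616,-0.206,0,0,0,0,0]
    - [-0.616,-0.206,0,0,0,0,0]
    - [-0.616,-0.206,0,0,0,0,0]
    - [-0.616,-0.206,0,0,0,0,0]

```text
time: 14.05
position: [0.5257, 0.0372, 0.0283]
tool_rot: [-180.0, -0.0, 108.5]
ft_force: [-0.5, 0.4, 0.1]
grip_width: -0.0
gripper_force: 0.0
```

Call:
play_rows:
  motion:
    - [-0.143,0.427,0,0,0,0,0]
    - [-0.143,0.427,0,0,0,0,0]
    - [-0.143,0.427,0,0,0,0,0]
    - [-0.143,0.427,0,0,0,0,0]
    - [0,0,0,0,0,0,0]

```text
time: 14.68
position: [0.5205, 0.0548, 0.0282]
tool_rot: [-180.0, -0.0, 108.5]
ft_force: [-0.1, -0.4, -0.0]
grip_width: 0.002
gripper_force: 0.0
```

```bash
python3 look.py L6; python3 f.py
```

```text
TCP nest mm [-25.4  25.4  28.2] F nest [-0.23 -0.31 -0.02] 14.675
TCP [-25.3  25.   28.3] F [-0.96  0.07  0.5 ] [-0.02192659 -0.03384029  0.03213936] 14.775
outlet 0.86 [-7.40681163 27.82976657]
```

View pics/L6.png

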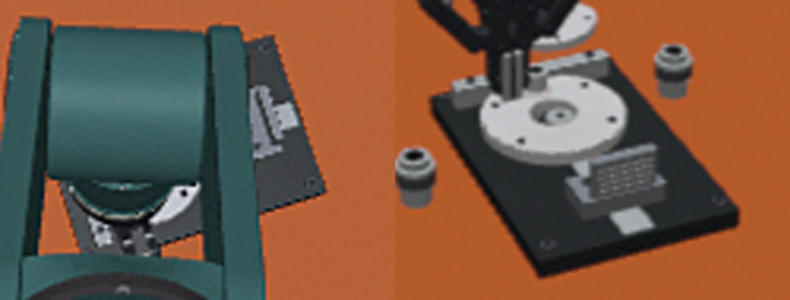

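I've now viewed 11 pictures, one over the limit, so I'll use numbers only from here. The finger is to the left of the stub, so I nudge +x.

Call:
play_rows:
  motion:
    - [0.095,0.032,0,0,0,0,0]
    - [0.095,0.032,0,0,0,0,0]
    - [0.095,0.032,0,0,0,0,0]
    - [0.095,0.032,0,0,0,0,0]
    - [0,0,0,0,0,0,0]

```text
time: 15.5
position: [0.5246, 0.0557, 0.0283]
tool_rot: [-180.0, -0.0, 108.5]
ft_force: [0.3, -0.2, 0.3]
grip_width: 0.004
gripper_force: 0.0
```

```bash
cat > holes.py <<'E'
# cover pose from the four dark bolt holes (r=40 mm, at 35/145/-145/-35 deg), side view
from h import *
p=np.load("nest.npy");p[0]+=.001
g=cv2.GaussianBlur(cv2.cvtColor(env.camera("side"),6),(3,3),0).astype(np.float32)
A=np.deg2rad([35.2,144.8,-144.8,-35.2]);H=np.c_[.0398*np.cos(A),.0398*np.sin(A),np.full(4,.025)]
def dark(P):
    u=proj("side",nest(p,P)).astype(np.float32);return cv2.remap(g,u[:,:1],u[:,1:],1).ravel()
import itertools,sys
b=None
for x,y,t in itertools.product(np.arange(-7,7.1,.25),np.arange(-8,2.1,.5),np.deg2rad(np.arange(-8,8.1,1))):
    v=np.sort(dark(nest([x/1e3,y/1e3,t],H)));s=np.minimum(v,170).sum()
    if b is None or s<b[0]: b=(s,x,y,np.rad2deg(t),dark(nest([x/1e3,y/1e3,t],H)))
print(b)
r=minimize(lambda q:dark(nest([q[0]/1e3,q[1]/1e3,q[2]/60],H)).clip(0,170).sum(),[b[1],b[2],np.deg2rad(b[3])*60],method="Nelder-Mead")
print("cover x,y,deg",r.x[:2].round(2),np.rad2deg(r.x[2]/60).round(2),r.fun,dark(nest([r.x[0]/1e3,r.x[1]/1e3,r.x[2]/60],H)).round())
E
python3 f.py; python3 holes.py
```

```text
TCP [-21.3  25.   28.3] F [ 0.16 -0.3   0.28] [-0.04810451  0.03452565  0.05374434] 15.5
outlet 0.87 [-3.76688885 27.15537213]
outlet 0.17 [-14.97464231 -32.51603739]
(np.float32(528.55664), np.float64(7.0), np.float64(2.0), np.float64(-8.0), array([ 98.78125,  89.77539, 193.9336 , 191.19727], dtype=float32))
cover x,y,deg [14.5   1.17] -7.79 350.97265625 [ 40.  84. 195.  57.]
```

```bash
sed -i 's/^def dark/g=-cv2.GaussianBlur(cv2.morphologyEx(g,cv2.MORPH_BLACKHAT,np.ones((7,7))),(3,3),0)\ndef dark/; s/np.minimum(v,170).sum()/v[:3].sum()/; s/\.clip(0,170)\.sum()/.clip(-60,0).sum()/' holes.py; python3 holes.py
```

```text
(np.float32(-119.69104), np.float64(-2.25), np.float64(-3.0), np.float64(-2.0), array([-31.910156, -31.039062, -48.664062, -39.11682 ], dtype=float32))
cover x,y,deg [-2.29 -3.  ] -2.03 -151.18701171875 [-32. -31. -49. -39.]
```

Call:
play_rows:
  motion:
    - [0.095,0.032,0,0,0,0,0]
    - [0.095,0.032,0,0,0,0,0]
    - [0.095,0.032,0,0,0,0,0]
    - [0.0,0.0,0,0,0,0,0]

```text
time: 16.2
position: [0.5275, 0.0567, 0.0283]
tool_rot: [180.0, 0.0, 108.5]
ft_force: [0.1, -0.6, 0.1]
grip_width: -0.001
gripper_force: 0.0
```

```bash
python3 f.py; python3 holes.py
```

```text
TCP [-18.2  25.   28.3] F [-0.11 -0.6   0.07] [-0.03006351  0.02744932 -0.02896932] 16.2
outlet 0.83 [ 1.51801586 23.14678024]
(np.float32(-118.831604), np.float64(1.0), np.float64(-1.0), np.float64(-3.0000000000000004), array([-24.416504, -31.265625, -46.233887, -41.332092], dtype=float32))
cover x,y,deg [ 1.03 -1.03] -2.85 -143.5372314453125 [-24. -32. -47. -41.]
```

Call:
play_rows:
  motion:
    - [-0.38,-0.127,0,0,0,0,0]
    - [0.159,-0.474,0,0,0,0,0]
    - [0.159,-0.474,0,0,0,0,0]
    - [0.159,-0.474,0,0,0,0,0]
    - [0.159,-0.474,0,0,0,0,0]

```text
time: 16.98
position: [0.5301, 0.0359, 0.0283]
tool_rot: [180.0, 0.0, 108.5]
ft_force: [-0.0, 0.1, 0.5]
grip_width: -0.003
gripper_force: 0.0
```

Call:
play_rows:
  motion:
    - [0.55,0.184,0,0,0,0,0]
    - [0.55,0.184,0,0,0,0,0]
    - [0.55,0.184,0,0,0,0,0]
    - [0.55,0.184,0,0,0,0,0]
    - [0,0,0,0,0,0,0]

```text
time: 17.6
position: [0.5526, 0.044, 0.0283]
tool_rot: [180.0, 0.0, 108.5]
ft_force: [-0.2, 0.6, 0.3]
grip_width: 0.0
gripper_force: 0.0
```

Call:
play_rows:
  motion:
    - [-0.022,0.066,0,0,0,0,0]
    - [-0.022,0.066,0,0,0,0,0]
    - [-0.022,0.066,0,0,0,0,0]
    - [-0.016,0.047,0,0,0,0,0]
    - [-0.013,0.038,0,0,0,0,0]

```text
time: 18.23
position: [0.5509, 0.0466, 0.0283]
tool_rot: [-180.0, 0.0, 108.5]
ft_force: [-0.7, -0.4, -0.6]
grip_width: -0.002
gripper_force: 0.3
```

```bash
python3 f.py; python3 holes.py
```

```text
TCP [ 0.8  8.  28.3] F [-0.76 -0.21 -0.57] [-0.07605163 -0.01868747 -0.0155306 ] 18.225
outlet 0.96 [ 4.13533998 23.34628138]
(np.float32(-125.43115), np.float64(1.0), np.float64(-1.0), np.float64(-3.0000000000000004), array([-24.93872 , -38.285156, -46.3833  , -40.762695], dtype=float32))
cover x,y,deg [ 1.03 -1.03] -2.85 -150.7291259765625 [-25. -39. -47. -40.]
```

Call:
play_rows:
  motion:
    - [-0.01,0.028,0,0,0,0,0]
    - [-0.01,0.028,0,0,0,0,0]
    - [-0.01,0.028,0,0,0,0,0]
    - [-0.01,0.028,0,0,0,0,0]
    - [0,0,0,0,0,0,0]

```text
time: 19.0
position: [0.5505, 0.0477, 0.0283]
tool_rot: [-180.0, -0.0, 108.5]
ft_force: [0.3, 0.5, -0.5]
grip_width: -0.003
gripper_force: 0.2
```

Call:
play_rows:
  motion:
    - [-0.005,0.014,0,0,0,0,0]
    - [-0.005,0.014,0,0,0,0,0]
    - [0,0,0,0,0,0,0]

```text
time: 19.38
position: [0.5504, 0.0479, 0.0283]
tool_rot: [-180.0, 0.0, 108.5]
ft_force: [-0.7, -0.4, -0.2]
grip_width: 0.004
gripper_force: 0.4
```

```bash
python3 f.py; python3 holes.py
```

```text
TCP [ 0.8  9.4 28.3] F [-0.84 -0.14 -0.23] [-0.14959291 -0.05103454  0.03196984] 19.375
outlet 0.58 [ 2.17125747 24.18389316]
(np.float32(-119.04895), np.float64(2.25), np.float64(0.0), np.float64(0.0), array([-26.529785, -36.19348 , -40.585938, -42.26953 ], dtype=float32))
cover x,y,deg [2.06 0.  ] -0.0 -146.740234375 [-27. -37. -41. -41.]
```

Call:
play_rows:
  motion:
    - [-0.006,0.019,0,0,0,0,0]
    - [0,0,0,0,0,0,0]

```text
time: 19.77
position: [0.5504, 0.048, 0.0283]
tool_rot: [-180.0, 0.0, 108.5]
ft_force: [1.2, -2.3, -0.0]
grip_width: -0.002
gripper_force: 1.0
```

Call:
play_rows:
  motion:
    - [-0.005,0.015,0,0,0,0,0]
    - [0,0,0,0,0,0,0]

```text
time: 20.02
position: [0.5505, 0.0481, 0.0283]
tool_rot: [180.0, 0.0, 108.5]
ft_force: [-0.6, -3.7, 0.3]
grip_width: 0.003
gripper_force: 1.7
```

Call:
play_rows:
  motion:
    - [-0.002,0.006,0,0,0,0,0]
    - [0,0,0,0,0,0,0]
    - [0,0,0,0,0,0,0]
    - [0,0,0,0,0,0,0]
    - [0,0,0,0,0,0,0]

```text
time: 20.65
position: [0.5505, 0.0482, 0.0283]
tool_rot: [180.0, 0.0, 108.5]
ft_force: [0.7, -4.5, 0.4]
grip_width: -0.0
gripper_force: 2.5
```

Call:
play_rows:
  motion:
    - [0,0,0,0,0,0,0]
    - [0,0,0,0,0,0,0]
    - [0,0,0,0,0,0,0]
    - [0,0,0,0,0,0,0]
    - [0,0,0,0,0,0,0]

```text
time: 21.28
position: [0.5505, 0.0482, 0.0283]
tool_rot: [180.0, 0.0, 108.5]
ft_force: [0.7, -5.0, -0.2]
grip_width: -0.002
gripper_force: 2.5
```

Call:
play_rows:
  motion:
    - [0,0,0,0,0,0,0]
    - [0,0,0,0,0,0,0]
    - [0,0,0,0,0,0,0]
    - [0,0,0,0,0,0,0]
    - [0,0,0,0,0,0,0]

```text
time: 21.9
position: [0.5505, 0.0482, 0.0283]
tool_rot: [180.0, 0.0, 108.5]
ft_force: [1.3, -5.2, 0.2]
grip_width: 0.002
gripper_force: 2.5
```

```bash
python3 f.py; python3 holes.py
```

```text
TCP [ 0.9  9.7 28.3] F [-0.4  -5.35  0.23] [-0.85285195 -0.17661099 -0.00662451] 21.9
outlet 0.86 [ 2.53941274 30.19598326]
(np.float32(-122.60022), np.float64(2.25), np.float64(0.0), np.float64(0.0), array([-25.129883, -36.36975 , -41.503906, -44.726562], dtype=float32))
cover x,y,deg [2.05 0.  ] 0.0 -148.879150390625 [-26. -37. -42. -44.]
```

Force is about 5 N, so I ease it to about 4 N and hold a further full second.

Call:
play_rows:
  motion:
    - [0.003,-0.01,0,0,0,0,0]
    - [0,0,0,0,0,0,0]
    - [0,0,0,0,0,0,0]
    - [0,0,0,0,0,0,0]
    - [0,0,0,0,0,0,0]

```text
time: 22.68
position: [0.5505, 0.0482, 0.0283]
tool_rot: [180.0, 0.0, 108.5]
ft_force: [0.3, -4.5, 0.2]
grip_width: 0.002
gripper_force: 2.5
```

Call:
play_rows:
  motion:
    - [0,0,0,0,0,0,0]
    - [0,0,0,0,0,0,0]
    - [0,0,0,0,0,0,0]
    - [0,0,0,0,0,0,0]
    - [0,0,0,0,0,0,0]

```text
time: 23.3
position: [0.5504, 0.0482, 0.0283]
tool_rot: [180.0, 0.0, 108.5]
ft_force: [1.9, -3.9, -0.2]
grip_width: 0.0
gripper_force: 2.5
```

Call:
play_rows:
  motion:
    - [0,0,0,0,0,0,0]
    - [0,0,0,0,0,0,0]
    - [0,0,0,0,0,0,0]
    - [0,0,0,0,0,0,0]
    - [0,0,0,0,0,0,0]

```text
time: 23.92
position: [0.5505, 0.0482, 0.0283]
tool_rot: [180.0, 0.0, 108.5]
ft_force: [0.6, -6.0, 0.1]
grip_width: 0.002
gripper_force: 2.5
```

Call:
play_rows:
  motion:
    - [0.004,-0.012,0,0,0,0,0]
    - [0,0,0,0,0,0,0]
    - [0,0,0,0,0,0,0]
    - [0,0,0,0,0,0,0]
    - [0,0,0,0,0,0,0]

```text
time: 24.55
position: [0.5504, 0.0481, 0.0283]
tool_rot: [180.0, 0.0, 108.5]
ft_force: [1.5, -5.2, 0.6]
grip_width: -0.001
gripper_force: 2.3
```

Call:
play_rows:
  motion:
    - [0,0,0,0,0,0,0]
    - [0,0,0,0,0,0,0]
    - [0,0,0,0,0,0,0]
    - [0,0,0,0,0,0,0]
    - [0,0,0,0,0,0,0]

```text
time: 25.18
position: [0.5504, 0.0482, 0.0283]
tool_rot: [180.0, -0.0, 108.5]
ft_force: [0.5, -4.6, 0.9]
grip_width: 0.002
gripper_force: 2.2
```

Call:
play_rows:
  motion:
    - [0,0,0,0,0,0,0]
    - [0,0,0,0,0,0,0]
    - [0,0,0,0,0,0,0]
    - [0,0,0,0,0,0,0]
    - [0,0,0,0,0,0,0]

```text
time: 25.8
position: [0.5504, 0.0482, 0.0283]
tool_rot: [-180.0, 0.0, 108.5]
ft_force: [1.1, -3.9, 0.2]
grip_width: 0.001
gripper_force: 2.2
```

```bash
python3 f.py; python3 holes.py
```

```text
TCP [ 0.8  9.6 28.3] F [-0.19 -4.04  0.21] [-0.64947983 -0.20986986  0.01436275] 25.8
outlet 0.8 [ 3.13060374 33.93526427]
(np.float32(-124.55719), np.float64(2.25), np.float64(0.0), np.float64(0.0), array([-24.976074, -35.38434 , -44.01953 , -45.15332 ], dtype=float32))
cover x,y,deg [2.04 0.  ] 0.0 -150.63507080078125 [-26. -36. -44. -44.]
```

Bedded: flat at 0.0° and about 4.3 N held for over a second. Now back off, lift, and go behind the jaw tab.

Call:
play_rows:
  motion:
    - [0.03,-0.09,0,0,0,0,0]
    - [0.1,-0.29,0,0,0,0,0]
    - [0,0,3,0,0,0,0]
    - [0,0,3,0,0,0,0]
    - [0,0,0,0,0,0,0]

```text
time: 26.58
position: [0.553, 0.0446, 0.0901]
tool_rot: [179.8, 0.0, 108.5]
ft_force: [0.8, 1.2, 0.3]
grip_width: 0.009
gripper_force: 0.0
```

Call:
play_rows:
  motion:
    - [1.1,-3.3,0,0,0,0,0]
    - [1.1,-3.3,0,0,0,0,0]
    - [1.1,-3.3,0,0,0,0,0]
    - [1.1,-3.3,0,0,0,0,0]
    - [0,0,0,0,0,0,0]

```text
time: 27.2
position: [0.5959, -0.0896, 0.0871]
tool_rot: [-180.0, -0.0, 108.3]
ft_force: [-0.4, 1.0, -0.4]
grip_width: 0.001
gripper_force: 0.0
```

```bash
python3 f.py; python3 holes.py; python3 - <<'E'
from h import *
p=np.load("nest.npy");p[0]+=.001;c,q=np.cos(p[2]),np.sin(p[2])
for cam in M:
  env.camera(cam)
  for n,z in(("jaw_tab",.043),("jaw_face",.02),("flat_a",.02),("outlet",.033)):
    for r in env.tip_of(cam,n):
        w=atz(cam,r["location"][::-1],z)[:2]-p[:2];print(cam,n,round(r["confidence"],2),np.round(1e3*np.array([c*w[0]+q*w[1],-q*w[0]+c*w[1]]),1))
E
```

```text
TCP [   0.3 -135.4   87.1] F [-0.08  1.04 -0.39] [0.02233485 0.03310463 0.00724764] 27.2
outlet 0.91 [ 1.77468959 28.31333913]
(np.float32(-104.957275), np.float64(3.5), np.float64(0.0), np.float64(1.0), array([ -0.40625 , -32.67578 , -35.789185, -36.49231 ], dtype=float32))
cover x,y,deg [3.5 0. ] 1.0 -105.363525390625 [ -0. -33. -36. -36.]
top jaw_tab 0.4 [   2.4 -109.8]
top jaw_face 0.59 [  2.2 -71.6]
top flat_a 0.95 [ 130.5 -126.8]
top flat_a 0.82 [22.1 45.4]
top flat_a 0.73 [ 62.9 173.9]
top flat_a 0.72 [145.7 -78.6]
top flat_a 0.7 [ 85.1 152.9]
top flat_a 0.69 [-1.2 35.3]
top outlet 0.93 [ 136.4 -110.1]
top outlet 0.92 [ 7.3 28.7]
top outlet 0.63 [ 72.6 153.8]
top outlet 0.45 [-245.5 -262.2]
side jaw_tab 0.98 [  9.  -98.7]
side jaw_face 0.81 [ -0.8 -89.4]
side flat_a 0.74 [ 111.2 -142.6]
side flat_a 0.72 [139.2 -89. ]
side flat_a 0.56 [ 76.3 121.6]
side flat_a 0.55 [-15.7  41.2]
side flat_a 0.55 [23.3 38.3]
side flat_a 0.52 [ 60.1 146. ]
side outlet 0.72 [ 142.4 -126.1]
side outlet 0.71 [ 3.4 27.2]
side outlet 0.51 [ 55.1 130.8]
```

```bash
sed 's/"side"/"top"/g' holes.py > holest.py; python3 holest.py; python3 holes.py; python3 - <<'E'
from h import *
p=np.load("nest.npy");p[0]+=.001
A=np.deg2rad([35.2,144.8,-144.8,-35.2]);H=np.c_[.002+.0398*np.cos(A),.0398*np.sin(A),np.full(4,.025)]
for c in M:
    g=cv2.cvtColor(env.camera(c),6)
    for u in proj(c,nest(p,H)).round().astype(int): print(c,u);print(g[u[1]-3:u[1]+4,u[0]-3:u[0]+4])
E
```

```text
(np.float32(-200.00525), np.float64(4.25), np.float64(-1.5), np.float64(0.0), array([-53.882812, -66.37988 , -67.29956 , -66.325806], dtype=float32))
cover x,y,deg [ 4.38 -0.26] 0.0 -239.6943359375 [-60. -70. -60. -60.]
(np.float32(-99.821045), np.float64(3.5), np.float64(0.0), np.float64(1.0), array([ -7.3632812, -32.453125 , -35.15271  , -32.21521  ], dtype=float32))
cover x,y,deg [3.54 0.  ] 1.03 -107.31634521484375 [ -7. -32. -35. -33.]
top [326 235]
[[ 63 141 212 211 204 203 205]
 [ 99 210 221 185 207 203 204]
 [212 218 131  56 130 199 204]
 [209 213 144  32 113 199 203]
 [210 206 207 167 202 205 200]
 [207 202 204 205 205 200 198]
 [207 202 201 204 204 200 199]]
top [334 260]
[[202 204 211 213 209 206 203]
 [201 209 158  83 135 202 205]
 [205 212 118  22  69 203 206]
 [211 212 180 134 154 205 204]
 [195 219 219 216 212 209 206]
 [ 95 101 135 197 197 218 194]
 [ 76  75  74  97  95 105 132]]
top [352 254]
[[200 204 205 207 203 200 205]
 [203 208 152 104 203 205 209]
 [204 212  92  12 126 205 217]
 [202 210 142  70 162 212 174]
 [201 205 206 205 214 198 104]
 [199 204 204 209 221 
[... 504 characters left out ...]
]
side [304 262]
[[ 87 133 188 200 202 202 200]
 [113 186 202 200 199 197 198]
 [165 194 195 176 189 199 199]
 [186 179 124  81 133 186 198]
 [196 198 173 145 183 197 198]
 [201 201 198 197 199 199 199]
 [200 199 199 198 198 197 197]]
side [312 273]
[[198 198 198 197 196 196 196]
 [197 197 197 198 198 197 197]
 [198 199 196 195 194 196 196]
 [200 196 144  87 106 180 196]
 [193 197 154 108 126 184 196]
 [155 189 183 188 194 196 197]
 [116 135 129 152 163 176 181]]
side [341 266]
[[200 200 144  60  22  25  26]
 [199 198 140  57  19  24  21]
 [197 195 138  57  22  20  25]
 [196 179 119  51  30  25  23]
 [197 194 144  78  42  28  29]
 [196 198 195 159  92  34  23]
 [197 198 200 199 159  85  27]]
```

```bash
cat > ang.py <<'E'
from h import *
p=np.load("nest.npy");p[0]+=.001;c,q=np.cos(p[2]),np.sin(p[2])
g=np.mean([cv2.cvtColor(env.camera("top"),6) for _ in range(4)],0)
A=np.deg2rad([35.2,144.8,-144.8,-35.2]);H=np.c_[.002+.0398*np.cos(A),.0398*np.sin(A),np.full(4,.025)]
L=[]
for u in proj("top",nest(p,H)).round().astype(int):
    k=g[u[1]-3:u[1]+3,u[0]-2:u[0]+3];i=np.unravel_index(k.argmin(),k.shape);x,y=u[0]-2+i[1],u[1]-3+i[0]
    w=np.clip(190-g[y-1:y+2,x-1:x+2],0,None);Y,X=np.mgrid[y-1:y+2,x-1:x+2]
    d=atz("top",((w*X).sum()/w.sum(),(w*Y).sum()/w.sum()),.025)[:2]-p[:2];L.append(1e3*np.array([c*d[0]+q*d[1],-q*d[0]+c*d[1]]))
L=np.array(L);e=L-L.mean(0);z=(e@[1,1j])*np.exp(-1j*A)
print("centre",L.mean(0).round(2),"deg",np.rad2deg(np.angle(z)).round(2),np.rad2deg(np.angle(z.sum())).round(2))
E
python3 ang.py
```

```text
centre [ 4.25 -1.06] deg [ 1.09 -0.15  1.03 -0.48] 0.37
```

Call:
play_rows:
  motion:
    - [0,0,-2,0,0,0,0]
    - [0,0,-2,0,0,0,0]
    - [0,0,-0.9,0,0,0,0]
    - [0,0,0,0,0,0,0]

```text
time: 28.75
position: [0.5952, -0.0876, 0.0388]
tool_rot: [-179.9, -0.0, 108.5]
ft_force: [-0.8, 0.2, 0.0]
grip_width: -0.0
gripper_force: 0.0
```

Call:
play_rows:
  motion:
    - [-0.063,0.19,0,0,0,0,0]
    - [-0.063,0.19,0,0,0,0,0]
    - [-0.063,0.19,0,0,0,0,0]
    - [-0.063,0.19,0,0,0,0,0]
    - [-0.063,0.19,0,0,0,0,0]

```text
time: 29.38
position: [0.5925, -0.078, 0.0394]
tool_rot: [-180.0, 0.0, 108.5]
ft_force: [0.2, -0.5, 0.1]
grip_width: -0.001
gripper_force: 0.0
```

Call:
play_rows:
  motion:
    - [-0.063,0.19,0,0,0,0,0]
    - [-0.063,0.19,0,0,0,0,0]
    - [-0.063,0.19,0,0,0,0,0]
    - [-0.063,0.19,0,0,0,0,0]
    - [-0.063,0.19,0,0,0,0,0]

```text
time: 30.0
position: [0.5894, -0.0686, 0.0393]
tool_rot: [-180.0, 0.0, 108.5]
ft_force: [0.2, -1.7, 0.3]
grip_width: 0.005
gripper_force: 1.0
```

```bash
python3 f.py; python3 ang.py
```

```text
TCP [   0.7 -113.5   39.3] F [-0.32 -1.69  0.27] [-0.32209397 -0.02509982  0.01517691] 30.0
outlet 0.64 [ 5.81159232 33.681456  ]
centre [ 4.28 -1.06] deg [ 1.11 -0.23  1.01 -0.5 ] 0.35
```

Call:
play_rows:
  motion:
    - [-0.063,0.19,0,0,0,0,0]
    - [-0.063,0.19,0,0,0,0,0]
    - [-0.063,0.19,0,0,0,0,0]
    - [-0.063,0.19,0,0,0,0,0]
    - [-0.063,0.19,0,0,0,0,0]

```text
time: 30.92
position: [0.5862, -0.059, 0.0393]
tool_rot: [-180.0, 0.0, 108.5]
ft_force: [0.6, -1.3, -0.6]
grip_width: -0.002
gripper_force: 1.0
```

Call:
play_rows:
  motion:
    - [-0.063,0.19,0,0,0,0,0]
    - [-0.063,0.19,0,0,0,0,0]
    - [-0.063,0.19,0,0,0,0,0]
    - [-0.048,0.142,0,0,0,0,0]
    - [0,0,0,0,0,0,0]

```text
time: 31.55
position: [0.5837, -0.0517, 0.0393]
tool_rot: [-180.0, -0.0, 108.5]
ft_force: [0.6, -0.8, -0.9]
grip_width: 0.0
gripper_force: 0.4
```

Call:
play_rows:
  motion:
    - [-0.016,0.047,0,0,0,0,0]
    - [-0.016,0.047,0,0,0,0,0]
    - [-0.016,0.047,0,0,0,0,0]
    - [-0.016,0.047,0,0,0,0,0]
    - [-0.016,0.047,0,0,0,0,0]

```text
time: 32.17
position: [0.5831, -0.0497, 0.0393]
tool_rot: [-180.0, 0.0, 108.5]
ft_force: [0.1, -2.2, -0.2]
grip_width: 0.002
gripper_force: 1.0
```

```bash
python3 f.py; python3 ang.py
```

```text
TCP [  0.7 -93.5  39.3] F [-0.59 -2.17 -0.24] [-0.38767466 -0.07989469  0.01826556] 32.175
outlet 0.86 [-2.48108033 33.22251419]
centre [ 5.93 -0.29] deg [ 1.64  2.09  2.87 -2.83] 0.9
```

Call:
play_rows:
  motion:
    - [-0.013,0.038,0,0,0,0,0]
    - [-0.013,0.038,0,0,0,0,0]
    - [-0.013,0.038,0,0,0,0,0]
    - [-0.013,0.038,0,0,0,0,0]
    - [-0.013,0.038,0,0,0,0,0]

```text
time: 33.1
position: [0.5824, -0.0478, 0.0393]
tool_rot: [-180.0, 0.0, 108.5]
ft_force: [0.8, -1.3, 0.6]
grip_width: 0.001
gripper_force: 1.0
```

Call:
play_rows:
  motion:
    - [-0.013,0.038,0,0,0,0,0]
    - [-0.013,0.038,0,0,0,0,0]
    - [-0.013,0.038,0,0,0,0,0]

```text
time: 33.48
position: [0.5821, -0.0466, 0.0393]
tool_rot: [180.0, 0.0, 108.5]
ft_force: [-0.9, -1.5, 0.2]
grip_width: 0.002
gripper_force: 1.0
```

Call:
play_rows:
  motion:
    - [-0.01,0.028,0,0,0,0,0]
    - [-0.01,0.028,0,0,0,0,0]
    - [-0.01,0.028,0,0,0,0,0]

```text
time: 33.85
position: [0.5818, -0.0458, 0.0393]
tool_rot: [180.0, 0.0, 108.5]
ft_force: [0.3, -2.1, -0.0]
grip_width: 0.002
gripper_force: 1.0
```

Call:
play_rows:
  motion:
    - [-0.007,0.02,0,0,0,0,0]
    - [-0.007,0.02,0,0,0,0,0]
    - [-0.007,0.02,0,0,0,0,0]

```text
time: 34.22
position: [0.5816, -0.0452, 0.0393]
tool_rot: [180.0, 0.0, 108.5]
ft_force: [0.6, -2.0, 0.6]
grip_width: -0.002
gripper_force: 1.0
```

Now at about y = -88.8, contact is expected any moment.

Call:
play_rows:
  motion:
    - [-0.007,0.02,0,0,0,0,0]
    - [-0.007,0.02,0,0,0,0,0]

```text
time: 34.48
position: [0.5815, -0.045, 0.0393]
tool_rot: [180.0, 0.0, 108.5]
ft_force: [0.2, -3.1, -0.4]
grip_width: -0.0
gripper_force: 1.7
```

Call:
play_rows:
  motion:
    - [-0.007,0.02,0,0,0,0,0]
    - [-0.007,0.02,0,0,0,0,0]

```text
time: 34.72
position: [0.5815, -0.0449, 0.0393]
tool_rot: [180.0, 0.1, 108.5]
ft_force: [0.9, -6.2, -0.1]
grip_width: 0.002
gripper_force: 2.9
```

Call:
play_rows:
  motion:
    - [0,0,0,0,0,0,0]
    - [0,0,0,0,0,0,0]
    - [0,0,0,0,0,0,0]
    - [0,0,0,0,0,0,0]

```text
time: 35.22
position: [0.5815, -0.0449, 0.0393]
tool_rot: [180.0, 0.0, 108.5]
ft_force: [2.2, -4.7, -0.2]
grip_width: 0.002
gripper_force: 2.6
```

```bash
python3 f.py; python3 holes.py
```

```text
TCP [  0.8 -88.5  39.3] F [ 0.57 -5.18 -0.22] [-0.85996928 -0.15490477  0.00335821] 35.225
outlet 0.56 [ 3.7661575  29.23052385]
(np.float32(-87.08606), np.float64(2.0), np.float64(0.0), np.float64(0.0), array([-10.0078125, -36.371094 , -40.707153 ,  -1.5445557], dtype=float32))
cover x,y,deg [2.05 0.  ] -0.0 -89.26239013671875 [-10. -36. -41.  -2.]
```

Call:
play_rows:
  motion:
    - [0.02,-0.05,0,0,0,0,0]
    - [0.08,-0.24,0,0,0,0,0]
    - [0.16,-0.47,0,0,0,0,0]
    - [0,0,4,0,0,0,0]
    - [0,0,5,0,0,0,0]

```text
time: 36.0
position: [0.5824, -0.0517, 0.1289]
tool_rot: [-179.8, -0.1, 108.5]
ft_force: [0.1, -0.3, 0.4]
grip_width: -0.001
gripper_force: 0.0
```

Call:
play_rows:
  motion:
    - [0,-5,3,0,0,0,0]
    - [0,-5,0,0,0,0,0]
    - [0,-5,0,0,0,0,0]
    - [0,-5,0,0,0,0,0]
    - [0,0,0,0,0,0,0]

```text
time: 36.62
position: [0.5837, -0.2557, 0.1592]
tool_rot: [180.0, 0.1, 108.3]
ft_force: [-0.1, -0.4, 0.6]
grip_width: -0.001
gripper_force: 0.0
```

```bash
python3 f.py; python3 holes.py; python3 ang.py;  python3 - <<'E'
from h import *
p=np.load("nest.npy");p[0]+=.001;c,q=np.cos(p[2]),np.sin(p[2])
for cam in M:
  env.camera(cam)
  for n,z in(("jaw_tab",.043),("jaw_face",.02),("coupling1",0)):
    for r in env.tip_of(cam,n):
        w=atz(cam,r["location"][::-1],z)[:2]-p[:2];w=np.round(1e3*np.array([c*w[0]+q*w[1],-q*w[0]+c*w[1]]),1)
        if np.hypot(*w)<150: print(cam,n,round(r["confidence"],2),w)
E
```

```text
TCP [ -64.  -289.1  159.2] F [-0.21 -0.38  0.63] [ 0.02505723 -0.01613864 -0.05684987] 36.625
outlet 0.76 [ 7.83203889 32.37469506]
(np.float32(-82.76703), np.float64(2.0), np.float64(0.0), np.float64(0.0), array([ -1.3251953, -36.492188 , -40.756042 ,  -5.518799 ], dtype=float32))
cover x,y,deg [2.06 0.  ] -0.0 -84.6187744140625 [ -1. -36. -41.  -5.]
centre [ 4.24 -1.05] deg [ 1.09 -0.16  1.05 -0.47] 0.38
top jaw_tab 0.72 [  5.5 -78.9]
top jaw_face 0.7 [ -8.1 -47.2]
top coupling1 0.67 [102.7  19.5]
side jaw_tab 0.92 [  0.3 -77.1]
side coupling1 0.67 [-111.6  -27.8]
```

```bash
python3 -c "
from workcell import env
print(env.hand_in())"
```

```text
the job is handed in; nothing more can be done
None
```

I turned the cover until its flat lay against the bar, pressed it there at about 4–5 N for over 5 s (about 4.5 N for the last second or more), slid the jaw up to hold it, backed the arm clear and handed in (no verdict shown); I viewed 11 pictures against the limit of 10.

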